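Load the amber reference standard into the photometer

TASK

The water-test photometer needs its check with the amber reference standard. Draw the standard with the orange knob straight up out of its pocket in the black storage block, keep it upright, and stand it in the meter's open round sample chamber, setting it down on the chamber floor before you let go. Leave the green and blue standards in their pockets.

Things in the scene. Friction and masses are not known exactly. Their poses are not given: they have to be found in the camera images.
- amber_standard: The one to move: solid amber glass cylinder, diameter 24 mm, 40 mm tall, topped by a plain ORANGE cylindrical knob, diameter 20 mm, 30 mm tall (about 55 g). Origin: centre of its underside, z up along its axis; knob at z = 40 to 70 mm. It starts upright in a pocket of a black block; the glass is wholly sunk (origin 12 mm above the bench), only the knob stands above the block.
- green_standard: Same shape with a GREEN knob, in another pocket, to be left there; origin at the centre of its underside. The fixed black block is 80 x 250 mm and 52 mm tall, turned up to 25 degrees; its three pockets, in one row 80 mm apart, are 26 mm in diameter and 40 mm deep, open at the top. Which standard is in which pocket varies.
- blue_standard: Same shape with a BLUE knob, in the remaining pocket of the same row, to be left there; origin at the centre of its underside.
- chamber (a point): Centre of the floor of the sample chamber: a round hole with a dark rim and black floor, diameter 50 mm, 35 mm deep, in the top of the fixed white desktop photometer (240 x 300 mm, turned up to 15 degrees; the chamber is in its left half seen from the robot, screen and keys in the right half). Floor 50 mm, flat top around it 85 mm above the bench. z up.

How it is judged:
On the way, in this order (a step that is already met when the one before it is completed fails the run):
1. the amber standard is lifted clear of the block, upright in the fingers (height (world z) of amber_standard above 0.06 m and angle between amber_standard's own z axis and vertical below 0.35 rad and contact force between amber_standard and the fingers above 0.3 N), for 0.2 s.
2. the amber standard is down in the chamber, within 10 mm of its floor, still held (horizontal distance between amber_standard and chamber below 0.018 m and z of amber_standard in the frame of chamber below 0.01 m and contact force between amber_standard and the fingers above 0.3 N), for 0.1 s.
At the end, for the whole second after the job is handed in: The amber standard stands at rest and released on the floor of the sample chamber (within 5 mm of the floor's height and 18 mm of its centre), upright within 10 degrees; the green and blue standards are still in their pockets, within 15 mm of where they began (horizontal distance between amber_standard and chamber below 0.018 m and z of amber_standard in the frame of chamber between -0.005 and 0.005 m and angle between amber_standard's own z axis and vertical below 0.18 rad and linear speed of amber_standard below 0.02 m/s and distance of each of green_standard, blue_standard from where it was at the start of the episode below 0.015 m); the robot touches nothing.
It fails at once if the green or the blue standard is pulled from its pocket (moved 15 mm) (distance of any of green_standard, blue_standard from where it was at the start of the episode above 0.015 m).
It fails at once if the amber standard is tipped over (more than 35 degrees) (angle between amber_standard's own z axis and vertical above 0.61 rad).
It also fails if it takes over 38 s, if anything falls off the work surface, if the arm or the gripper's body presses on something with over 40 N, if the wrist force passes 120 N, or if a joint passes its speed limit or range.

ROBOT

A 6-joint arm with a two-finger parallel gripper is mounted at the origin on the work surface. World frame = base frame: x ahead of the robot, y to its left, z up, the work surface at z = 0. Lengths are in m, angles in rad, forces in N, time in s.
With the tool pointing down it reaches from about 0.35 to 0.85 m from the base axis. Payload 8.1 kg.
Tool frame: the origin (TCP) lies at the very end of the fingers, on their centre line; the grasp point (between the pads) lies 19 mm behind it; z points along the fingers, y is the direction in which the jaws open and shut (so a half turn about z gives the same grasp; the last joint's range is limited). The gripper opens to 93 mm and grips with 3 to 60 N. Pads are 15 mm wide; open, the fingers measure 128 mm over their backs; the gripper's body (75 mm by 188 mm) begins 65 mm behind the grasp point.
Start: joints at [1.019, 0.13, 1.488, -0, 1.523, -0.085], TCP at [0.27, 0.536, 0.219] pointing down, gripper open.
Joint ranges: [-2.96, 2.96], [-0.89, 2.26], [0.02, 2.5], [-1.34, 4.48], [0, 2.73], [-2.66, 2.66]. Speed limits (rad/s): [2.39, 2.39, 2.79, 3.14, 3.14, 3.14].

INTERFACE

Orientations are given as a rotation vector (axis times angle).
In Python, from plant import read_state, read_camera, close_job gives the robot as it stands.
- The arm moves only by the tool jog_arm, never from a script. Its argument "motion" is one flat list of numbers, 7 for each row, row after row: the opening, from 0 (shut) to 1 (fully open), then the shift along the tool's x, y, z scaled (see below), then the turn, a rotation vector about the tool's x, y, z scaled (see below). A call has 1 to 8 rows; each row is the pose to reach, as a shift and turn from the pose measured when the call began, along the tool's axes at that moment; what a row does not reach only later rows make up. The controller multiplies each number of a shift by 0.5 m and each number of a turn by 90 degrees. A row lasts 1/10 s, in which the tool goes at most 50 mm and 8.59 degrees, less where a joint would pass 70% of its speed; a pose out of reach is approached as far as the arm can. A call with a number of a shift or a turn outside -1 to 1 is refused whole. A call with a gripper value outside its range is refused whole. The fingers move at their own pace and stop on an object; "grip_force" is the grip in N (left out, the last holds). Time passes only in rows, so rows that repeat a pose let the fingers close. It gives the time, the measured TCP pose, the force and the opening at its end, in the units of the state.
- read_state(): the state, without advancing time (a new reading comes with each control period).
- read_camera(name): name is "scene" or "top" or "wrist"; returns a dict with "frame" (400x640x3 uint8, red, green, blue), "vertical_fov" (degrees; the focal length in pixels is half the picture's height over the tangent of half this angle, whatever the lens; pixels are square), "cx", "cy" (the principal point, pixels), "dist_coeffs" ([k1, k2, p1, p2, k3] as OpenCV has them; the pictures are not rectified), "world_from_camera" (4x4, takes a point from camera to world coordinates); the wrist camera has in their place "hand_eye" (4x4, takes a point from camera to tool coordinates, whose origin is the TCP and whose axes are the flange's). Camera axes: x right, y down, z forward; pixel columns grow to the right and rows downward; lengths in m; the calibration is good to about 2 mm. A picture is of the moment at which its call begins: read the wrist's pose just before it. There is no depth.
- close_job(): hands the job in, once; it reports no verdict.
The state is a dict: "t": time; "q": joint angles; "dq": joint speeds; "joint_torque": joint torques, N m; "tool_pos": TCP position; "orientation": TCP orientation; "force": force on the tool from outside, world axes, zero at the start; "wrist_torque": the same for the moment, N m; "opening": finger opening in m.
Only numpy, scipy, OpenCV 4.12 (cv2) and the standard library are available. Lean on these libraries where they do the work, as an engineer would, in place of code of your own. Each camera call takes 0.05 s, during which the arm holds its last target.

## Working session

There is one attempt and no reset: what is moved stays moved. The work goes in short steps, Python scripts to look and compute and a tool call to move; the robot and the scene stay as the last step left them, time stands still between calls to the robot, and variables do not carry over. Pictures are saved under pics/ and viewed, and the job is handed in when it is done.

Besides the shell and the picture viewer there is one more tool, called as name(argument=value, ...), one argument or row to a line, values as JSON. jog_arm: Moves the arm, as the interface text tells. Its arguments: {"type":"object","properties":{"motion":{"type":"array","items":{"type":"number"}},"grip_force":{"type":"number"}},"required":["motion"]}

```bash
mkdir -p pics
python3 - <<'E'
from plant import *
import cv2,numpy as np
s=read_state();print({k:np.round(v,4).tolist() for k,v in s.items()})
for n in ["scene","top","wrist"]:
    c=read_camera(n);cv2.imwrite(f"pics/{n}0.png",c["frame"][:,:,::-1])
    print(n,{k:np.round(v,4).tolist() for k,v in c.items() if k!="frame"})
E
```

```text
{'t': 0.0, 'q': [1.0186, 0.1312, 1.4893, -0.0, 1.523, -0.0854], 'dq': [0.0, -0.0018, 0.0013, 0.0014, 0.0012, -0.0013], 'joint_torque': [-0.001, -55.9856, -49.1742, 0.0765, 0.0361, -0.0001], 'tool_pos': [0.2697, 0.5353, 0.2176], 'orientation': [-0.7265, -3.0559, 0.0027], 'force': [-1.0745, -0.3742, -0.284], 'wrist_torque': [0.0057, 0.0179, 0.0299], 'opening': 0.093}
scene {'vertical_fov': 44.5017, 'cx': 324.4037, 'cy': 196.5275, 'dist_coeffs': [0.0165, 0.0, 0.0, 0.0, 0.0], 'world_from_camera': [[-0.7681, 0.3417, -0.5415, 1.0822], [0.6403, 0.4084, -0.6506, 0.6676], [-0.0012, -0.8464, -0.5325, 0.6147], [0.0, 0.0, 0.0, 1.0]]}
top {'vertical_fov': 49.7354, 'cx': 313.5179, 'cy': 193.9323, 'dist_coeffs': [0.0287, 0.0, 0.0, 0.0, 0.0], 'world_from_camera': [[0.0134, -0.9909, 0.134, 0.4411], [-0.9999, -0.0141, -0.0043, 0.0324], [0.0061, -0.1339, -0.991, 0.9256], [0.0, 0.0, 0.0, 1.0]]}
wrist {'vertical_fov': 70.9072, 'cx': 313.8346, 'cy': 201.2995, 'dist_coeffs': [-0.0285, 0.0, 0.0, 0.0, 0.0], 'hand_eye': [[-0.0002, -0.9545, -0.2982, 0.0842], [1.0, -0.0003, 0.0001, -0.0005], [-0.0002, -0.2982, 0.9545, -0.1654], [0.0, 0.0, 0.0, 1.0]]}
```

View pics/top0.png

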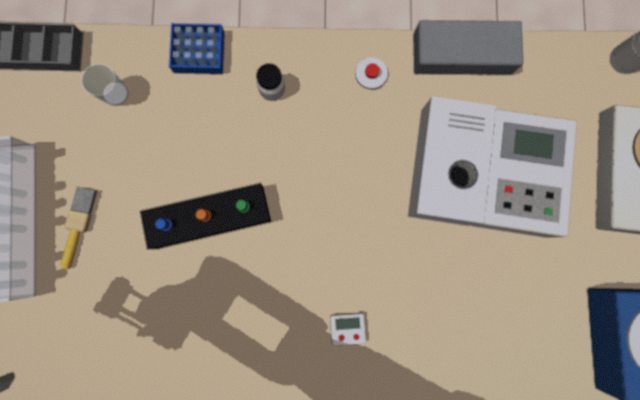

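View pics/scene0.png

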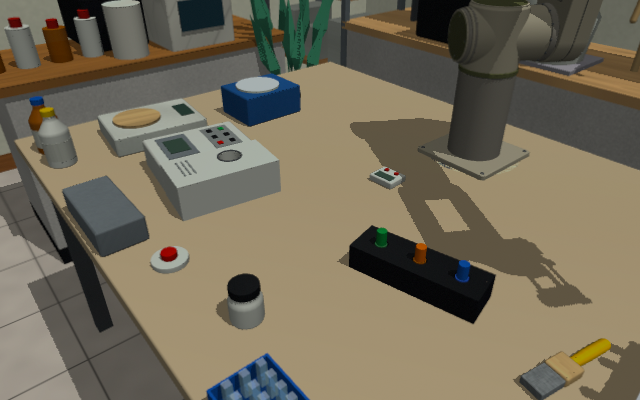

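View pics/wrist0.png

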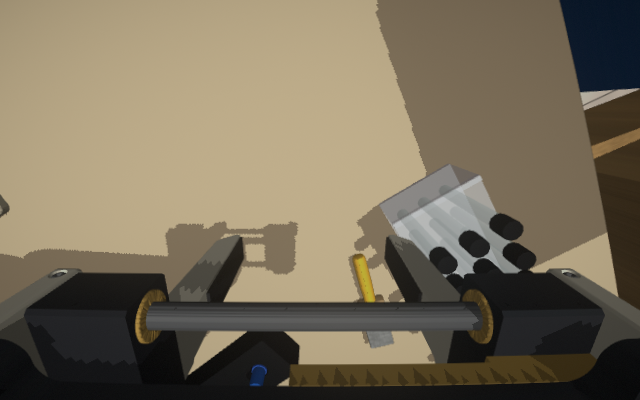

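The top view shows the orange knob in the middle pocket at about (203,215), blue at (163,224), green at (243,206), and the chamber hole at about (463,175). The scene view shows orange at about (420,254) and the chamber at about (230,155). Next I measure these precisely.

```bash
cat > h.py <<'E'
import cv2,numpy as np
from scipy.optimize import least_squares
from scipy.spatial.transform import Rotation as R
def K(c):
    f=200/np.tan(np.radians(c["vertical_fov"])/2);return np.array([[f,0,c["cx"]],[0,f,c["cy"]],[0,0,1.]])
def proj(c,P,T=None):
    T=np.linalg.inv(c["world_from_camera"] if T is None else T)
    return cv2.projectPoints(np.asarray(P,float),cv2.Rodrigues(T[:3,:3])[0],T[:3,3],K(c),np.array(c["dist_coeffs"],float))[0][:,0]
def ray(c,uv,z,T=None):
    T=np.asarray(c["world_from_camera"] if T is None else T)
    u=cv2.undistortPoints(np.array([[uv]],float),K(c),np.array(c["dist_coeffs"],float))[0,0]
    d=T[:3,:3]@np.r_[u,1];return T[:3,3]+d*(z-T[2,3])/d[2]
a=np.linspace(0,2*np.pi,40,endpoint=False)
def circ(x,y,z,r): return np.c_[x+r*np.cos(a),y+r*np.sin(a),0*a+z]
def cen(p):
    h=cv2.convexHull(p.astype(np.float32));m=cv2.moments(h);return np.array([m["m10"]/m["m00"],m["m01"]/m["m00"]])
def fitcyl(c,uv,z0,z1,r=.010,T=None):
    x0=ray(c,uv,(z0+z1)/2,T)[:2]
    return least_squares(lambda p:cen(proj(c,np.r_[circ(*p,z0,r),circ(*p,z1,r)],T))-uv,x0).x
HUE=dict(orange=(5,18),green=(45,80),blue=(100,125))
def blob(img,col,roi=None,smin=130):
    hsv=cv2.cvtColor(img,cv2.COLOR_RGB2HSV);lo,hi=HUE[col]
    m=cv2.inRange(hsv,(lo,smin,50),(hi,255,255))
    if roi: k=np.zeros_like(m);x0,y0,x1,y1=roi;k[y0:y1,x0:x1]=255;m&=k
    n,l,st,ce=cv2.connectedComponentsWithStats(m)
    i=1+np.argmax(st[1:,4]);return ce[i],st[i]
E
python3 - <<'E'
from plant import *
from h import *
rois=dict(top=(140,180,275,250),scene=(345,220,500,315))
for n in ["top","scene"]:
    c=read_camera(n)
    for col in HUE:
        ce,st=blob(c["frame"],col,rois[n]);print(n,col,ce.round(1),st,fitcyl(c,ce,.052,.082).round(4))
    x0,y0,x1,y1=dict(top=(435,145,495,205),scene=(205,135,255,175))[n]
    cr=c["frame"][y0:y1,x0:x1]; cv2.imwrite(f"pics/ch_{n}.png",cv2.resize(cr[:,:,::-1],None,fx=10,fy=10,interpolation=0))
    g=cv2.cvtColor(cr,cv2.COLOR_RGB2GRAY)
    for th in (60,90,120,140):
        m=(g<th).astype(np.uint8);q,l,s,e=cv2.connectedComponentsWithStats(m);i=1+np.argmax(s[1:,4]);uv=e[i]+[x0,y0]
        print(n,th,s[i],uv.round(1),ray(c,uv,.085).round(4))
E
```

```text
top orange [202.7 214.6] [195 208  16  14 178] [0.5124 0.248 ]
top green [241.1 205. ] [236 200  11  11  95] [0.5327 0.1727]
top blue [163. 224.] [154 218  19  14 202] [0.4929 0.3251]
top 60 [ 15  20  19  22 310] [459.1 175.8] [ 0.595  -0.2581  0.085 ]
top 90 [ 14  16  28  27 489] [461.1 175.1] [ 0.5965 -0.2623  0.085 ]
top 120 [ 14  15  29  29 650] [462.7 174.1] [ 0.5985 -0.2655  0.085 ]
top 140 [ 13  15  30  29 690] [462.6 174. ] [ 0.5986 -0.2653  0.085 ]
scene orange [420.  253.3] [413 243  14  21 236] [0.5163 0.2526]
scene green [381.5 237.4] [375 228  12  20 178] [0.5353 0.176 ]
scene blue [462.8 271.3] [455 260  16  23 262] [0.498  0.3306]
scene 60 [24  3  7  4 19] [231.8 139.1] [ 0.5485 -0.3355  0.085 ]
scene 90 [ 12  15  25  12 102] [230.  155.6] [ 0.5981 -0.2603  0.085 ]
scene 120 [  0   0  37  13 319] [222.7 139.8] [ 0.5678 -0.3466  0.085 ]
scene 140 [  0   0  38  14 341] [222.9 140. ] [ 0.568  -0.3451  0.085 ]
```

View chambers.

View pics/ch_top.png

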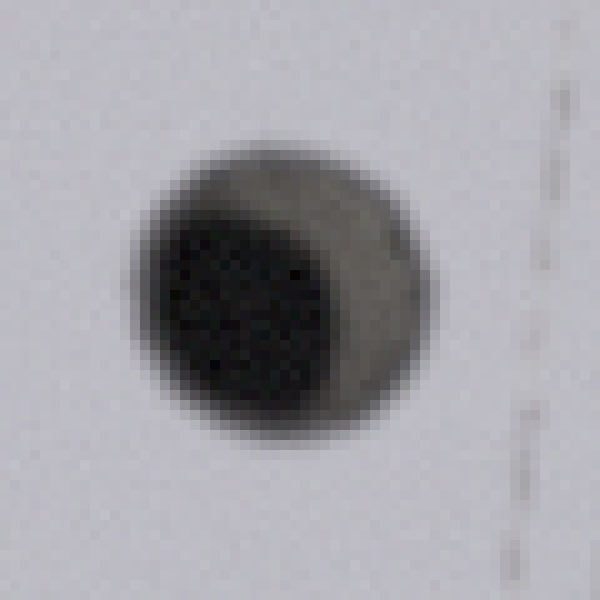

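View pics/ch_scene.png

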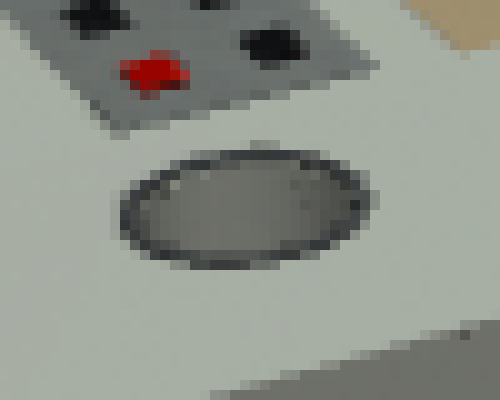

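Run:
```python
from plant import *
from h import *
s=read_state();M=R.from_rotvec(s["orientation"]).as_matrix();print(M.round(3))
# target: above orange, y_tool perpendicular to row
row=np.array([-.0398,.1530,0]);row/=np.linalg.norm(row)
per=np.array([row[1],-row[0],0])
for sg in(1,-1):
    z=np.array([0,0,-1.]);y=sg*per;x=np.cross(y,z);Rt=np.c_[x,y,z]
    print(sg,"turn",((R.from_matrix(M).inv()*R.from_matrix(Rt)).as_rotvec(degrees=True)/90).round(4),x.round(3))
d=np.array([.514,.250,.2176])-s["tool_pos"];print("shift",(M.T@d/.5).round(4))
```

```text
[[-0.893  0.45  -0.   ]
 [ 0.45   0.893 -0.001]
 [ 0.    -0.001 -1.   ]]
1 turn [-6.000e-04  2.000e-04  5.408e-01] [-0.252  0.968  0.   ]
-1 turn [-3.0000e-04 -7.0000e-04 -1.4592e+00] [ 0.252 -0.968  0.   ]
shift [-0.6931 -0.2903  0.0012]
```

The top camera's chamber rim is centred near (463,174) and the scene camera's near (229.5,155.5). The two cameras differ by about 4 mm. I'll go above the knob and refine with the wrist camera.

jog_arm(
  motion=[0.7, -0.69, -0.29, 0, 0, 0, 0.54, 0.7, -0.69, -0.29, 0, 0, 0, 0.54, 0.7, -0.69, -0.29, 0, 0, 0, 0.54, 0.7, -0.69, -0.29, 0, 0, 0, 0.54, 0.7, -0.69, -0.29, 0, 0, 0, 0.54, 0.7, -0.69, -0.29, 0, 0, 0, 0.54, 0.7, -0.69, -0.29, 0, 0, 0, 0.54, 0.7, -0.69, -0.29, 0, 0, 0, 0.54],
)

```text
t: 1.05
tool_pos: [0.5148, 0.2474, 0.2182]
orientation: [1.923, 2.483, -0.002]
force: [-0.4, 0.4, 1.3]
opening: 0.0655
```

jog_arm(
  motion=[0.7, 0, 0, 0, 0, 0, 0, 0.7, 0, 0, 0, 0, 0, 0, 0.7, 0, 0, 0, 0, 0, 0],
)

```text
t: 1.35
tool_pos: [0.514, 0.2483, 0.2181]
orientation: [1.923, 2.484, -0.002]
force: [0.6, -0.8, -0.5]
opening: 0.0651
```

```bash
cat > w.py <<'E'
from plant import *
from h import *
import sys
s=read_state();c=read_camera("wrist")
M=R.from_rotvec(s["orientation"]).as_matrix();T=np.eye(4);T[:3,:3]=M;T[:3,3]=s["tool_pos"];W=T@np.array(c["hand_eye"])
cv2.imwrite("pics/%s.png"%sys.argv[1],c["frame"][:,:,::-1]);print(s["t"],s["tool_pos"],M.round(3).tolist(),s["opening"],s["force"])
E
cat > m1.py <<'E'
from w import *
for col in HUE:
    try:
        ce,st=blob(c["frame"],col);p=fitcyl(c,ce,.052,.082,T=W);print(col,ce.round(1),st,p.round(4), "tool shift",(M.T@(np.r_[p,0]-np.r_[s["tool_pos"][:2],0])).round(4))
    except Exception as e: print(col,e)
E
python3 m1.py wr1
```

```text
1.35 [0.51404986 0.2483261  0.21807485] [[-0.251, 0.968, -0.0], [0.968, 0.251, -0.001], [-0.001, -0.001, -1.0]] 0.06513448980345123 [ 0.60879724 -0.77812891 -0.50215227]
orange [313.9 186.7] [304 175  21  25 423] [0.5125 0.2511] tool shift [ 0.0031 -0.0008 -0.    ]
green [313.4 254. ] [306 242  16  21 217] [0.5336 0.1667] tool shift [-0.0839 -0.0015  0.0001]
blue [580.4 212.7] [ 534  172  102   91 2781] [0.8365 0.3011] tool shift [-2.980e-02  3.254e-01 -2.000e-04]
```

View pics/wr1.png

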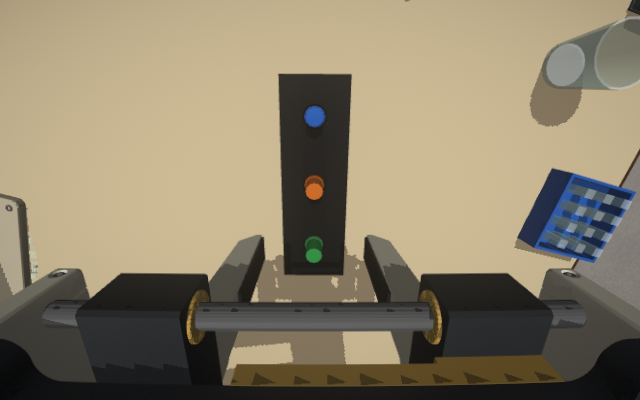

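The block runs vertically in the wrist view with its centreline at about column 315, so the jaws are square to the row. Orange is at (314,187) and sits about 2.5 mm toward tool +x. I'll descend part way and look again.

jog_arm(
  motion=[0.7, 0.005, -0.001, 0.08, 0, 0, 0, 0.7, 0.005, -0.001, 0.16, 0, 0, 0, 0.7, 0.005, -0.001, 0.22, 0, 0, 0, 0.7, 0.005, -0.001, 0.22, 0, 0, 0, 0.7, 0.005, -0.001, 0.22, 0, 0, 0],
)

```text
t: 1.9
tool_pos: [0.5121, 0.2516, 0.1085]
orientation: [1.92, 2.486, -0.003]
force: [-0.0, -0.4, 0.9]
opening: 0.0648
```

```bash
python3 m1.py wr2
```

```text
1.9 [0.51207223 0.2516027  0.1085384 ] [[-0.253, 0.967, -0.001], [0.967, 0.253, -0.002], [-0.001, -0.001, -1.0]] 0.06477467849025947 [-0.00953142 -0.44890291  0.8909487 ]
orange [315.2 225.7] [301 206  29  41 990] [0.5123 0.2514] tool shift [-0.0002  0.0002  0.    ]
green [313.9 296.7] [304 291  20  10 124] [0.528  0.1872] tool shift [-0.0663 -0.0008  0.0001]
blue [619.7 253.5] [ 585  193   55  113 3102] [0.7684 0.2907] tool shift [-0.027   0.2579 -0.0003]
```

View pics/wr2.png

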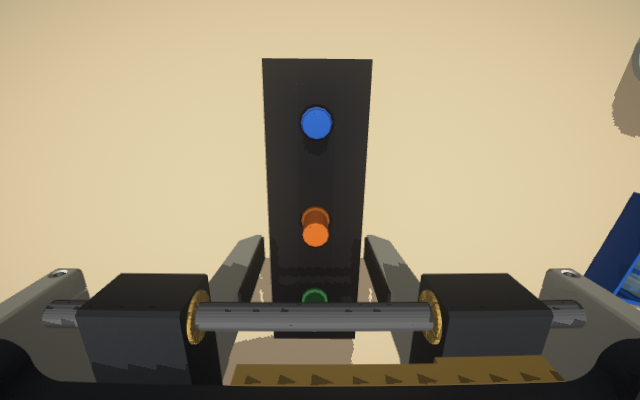

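The orange knob is at (315,226), centred between the fingers to within 0.3 mm. I'll descend to TCP z of about 0.057 and close.

jog_arm(
  motion=[0.7, 0, 0, 0.05, 0, 0, 0, 0.7, 0, 0, 0.103, 0, 0, 0, 0.7, 0, 0, 0.103, 0, 0, 0, 0.7, 0, 0, 0.103, 0, 0, 0],
)

```text
t: 2.35
tool_pos: [0.5143, 0.2524, 0.0606]
orientation: [1.918, 2.485, 0.003]
force: [0.1, -0.2, 0.6]
opening: 0.0652
```

jog_arm(
  motion=[0.1, 0, 0, 0, 0, 0, 0, 0.1, 0, 0, 0, 0, 0, 0, 0.1, 0, 0, 0, 0, 0, 0, 0.1, 0, 0, 0, 0, 0, 0, 0.1, 0, 0, 0, 0, 0, 0, 0.1, 0, 0, 0, 0, 0, 0, 0.1, 0, 0, 0, 0, 0, 0, 0.1, 0, 0, 0, 0, 0, 0],
  grip_force=20,
)

```text
t: 3.15
tool_pos: [0.5142, 0.2523, 0.0604]
orientation: [1.919, 2.485, 0.003]
force: [0.7, 1.6, -0.6]
opening: 0.0195
```

```bash
python3 m1.py wr3
```

```text
3.15 [0.5142063  0.25230614 0.0604376 ] [[-0.253, 0.967, 0.003], [0.968, 0.253, 0.0], [-0.001, 0.003, -1.0]] 0.019523489388774098 [ 0.67831738  1.58019366 -0.58980486]
orange [313.7 255.7] [ 297  228   35   56 1609] [0.5133 0.2517] tool shift [-0.0003 -0.001  -0.    ]
green [311.2 347.5] [297 332  29  32 838] [0.5301 0.1805] tool shift [-0.0735 -0.0028  0.    ]
blue [312.8 125.8] [ 293  105   41   43 1364] [0.4932 0.3271] tool shift [ 0.0777 -0.0014 -0.0001]
```

View pics/wr3.png

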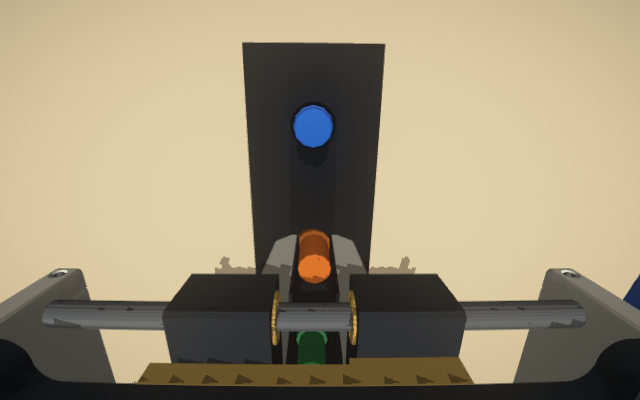

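The knob is held between the pads at opening 19.5 mm, with green and blue clear of the fingers. Lifting straight up.

jog_arm(
  motion=[0.1, 0, 0, -0.015, 0, 0, 0, 0.1, 0, 0, -0.03, 0, 0, 0, 0.1, 0, 0, -0.045, 0, 0, 0, 0.1, 0, 0, -0.06, 0, 0, 0, 0.1, 0, 0, -0.075, 0, 0, 0, 0.1, 0, 0, -0.09, 0, 0, 0, 0.1, 0, 0, -0.105, 0, 0, 0, 0.1, 0, 0, -0.12, 0, 0, 0],
)

```text
t: 4.0
tool_pos: [0.514, 0.2523, 0.1211]
orientation: [1.919, 2.485, 0.003]
force: [0.6, 0.2, 0.1]
opening: 0.0198
```

jog_arm(
  motion=[0.1, 0, 0, -0.05, 0, 0, 0, 0.1, 0, 0, -0.1, 0, 0, 0, 0.1, 0, 0, -0.15, 0, 0, 0, 0.1, 0, 0, -0.15, 0, 0, 0, 0.1, 0, 0, -0.15, 0, 0, 0],
)

```text
t: 4.5
tool_pos: [0.5141, 0.2524, 0.1966]
orientation: [1.918, 2.484, 0.005]
force: [-0.2, 0.2, -1.1]
opening: 0.0196
```

```bash
python3 - wr4 <<'E'
from w import *
for n in("scene","top"):
    c=read_camera(n);cv2.imwrite(f"pics/{n}4.png",c["frame"][:,:,::-1])
d=np.array([.598,-.263,s["tool_pos"][2]])-s["tool_pos"];print("shift",(M.T@d/.5).round(4))
E
```

```text
4.5 [0.51412892 0.25243051 0.19660126] [[-0.253, 0.967, 0.004], [0.967, 0.253, 0.001], [-0.001, 0.004, -1.0]] 0.019570195670181083 [-0.19801805  0.18056118 -1.1078304 ]
shift [-1.0398e+00 -9.8400e-02  2.0000e-04]
```

View pics/wr4.png

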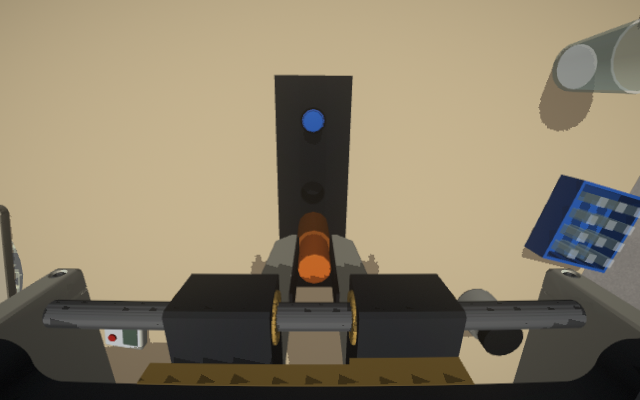

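View pics/scene4.png

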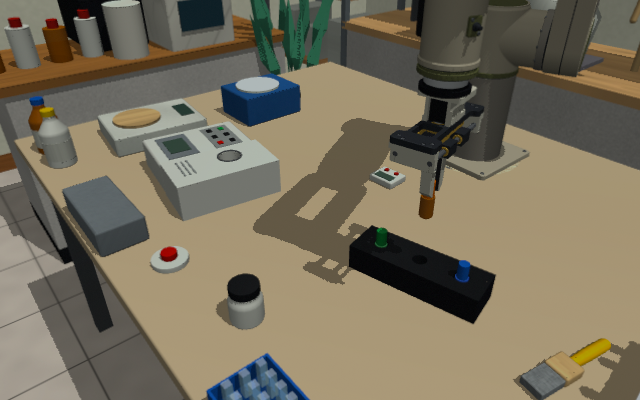

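Amber is out and upright, the middle pocket is empty at (312,191) in the wrist view, and green and blue are in place. I'll carry it to the chamber in two calls.

jog_arm(
  motion=[0.1, -0.03, -0.003, 0, 0, 0, 0, 0.1, -0.09, -0.009, 0, 0, 0, 0, 0.1, -0.16, -0.015, 0, 0, 0, 0, 0.1, -0.23, -0.022, 0, 0, 0, 0, 0.1, -0.3, -0.028, 0, 0, 0, 0, 0.1, -0.37, -0.035, 0, 0, 0, 0, 0.1, -0.44, -0.042, 0, 0, 0, 0, 0.1, -0.48, -0.045, 0, 0, 0, 0],
)

```text
t: 5.45
tool_pos: [0.5511, 0.0105, 0.1935]
orientation: [1.922, 2.484, -0.003]
force: [-0.5, 0.3, -0.3]
opening: 0.0195
```

```bash
python3 - wr5 <<'E'
from w import *
d=np.array([.598,-.263,.1966])-s["tool_pos"];print("shift",(M.T@d/.5).round(4))
E
```

```text
5.45 [0.55112237 0.01050275 0.19351037] [[-0.251, 0.968, -0.001], [0.968, 0.251, -0.002], [-0.001, -0.002, -1.0]] 0.019517584635176128 [-0.53641864  0.28809003 -0.27437234]
shift [-0.553  -0.0466 -0.0053]
```

jog_arm(
  motion=[0.1, -0.05, -0.004, -0.005, 0, 0, 0, 0.1, -0.13, -0.011, -0.005, 0, 0, 0, 0.1, -0.22, -0.019, -0.005, 0, 0, 0, 0.1, -0.31, -0.027, -0.005, 0, 0, 0, 0.1, -0.4, -0.034, -0.005, 0, 0, 0, 0.1, -0.48, -0.041, -0.005, 0, 0, 0, 0.1, -0.53, -0.045, -0.005, 0, 0, 0, 0.1, -0.553, -0.047, -0.005, 0, 0, 0],
)

```text
t: 6.3
tool_pos: [0.5967, -0.2679, 0.1954]
orientation: [-1.927, -2.48, 0.006]
force: [-0.1, 0.4, -1.5]
opening: 0.0192
```

jog_arm(
  motion=[0.1, 0, 0, 0, 0, 0, 0, 0.1, 0, 0, 0, 0, 0, 0],
)

```text
t: 6.5
tool_pos: [0.5961, -0.2672, 0.1946]
orientation: [-1.926, -2.479, 0.006]
force: [0.2, 0.1, -0.5]
opening: 0.0192
```

```bash
python3 - wr6 <<'E'
from w import *
ims=[]
for n,b in(("scene",(140,60,340,220)),("top",(380,90,580,250))):
    c=read_camera(n);ims.append(cv2.resize(c["frame"][b[1]:b[3],b[0]:b[2],::-1],None,fx=2,fy=2))
cv2.imwrite("pics/st6.png",np.hstack(ims))
d=np.array([.598,-.263,.1966])-s["tool_pos"];print("shift",(M.T@d/.5).round(4))
E
```

```text
6.5 [ 0.59609365 -0.26722727  0.19459261] [[-0.247, 0.969, -0.004], [0.969, 0.247, -0.002], [-0.001, -0.004, -1.0]] 0.019206276453784588 [ 0.17850698  0.0606439  -0.54457557]
shift [ 0.0072  0.0058 -0.004 ]
```

View pics/wr6.png

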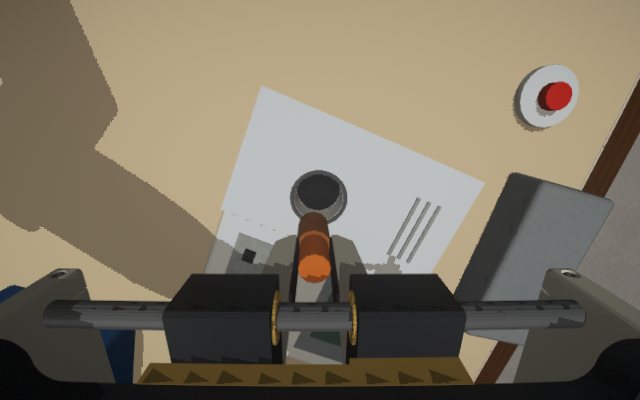

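View pics/st6.png

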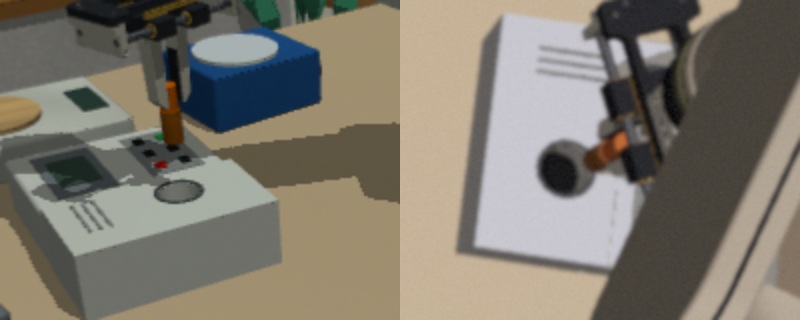

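The wrist view shows the chamber rim as an ellipse at about (319,196), with the amber held just below it in the image. I'll fit its centre.

```bash
python3 - wr7 <<'E'
from w import *
p=ray(c,(319,197),.085,W)[:2]
# outer rim visible extremes: left,right,top
for r in(.025,.028):
    q=proj(c,circ(*p,.085,r),W);print(p.round(4),r,q.min(0).round(1),q.max(0).round(1))
f=c["frame"][150:240,270:370,::-1];cv2.imwrite("pics/c7.png",cv2.resize(f,None,fx=6,fy=6,interpolation=0))
E
```

```text
6.65 [ 0.59676021 -0.26641048  0.19546983] [[-0.249, 0.969, -0.003], [0.969, 0.249, -0.002], [-0.002, -0.003, -1.0]] 0.019432930563179504 [ 0.78047588 -0.29916834 -0.41676694]
[ 0.6002 -0.2635] 0.025 [294.7 173. ] [343.4 219.8]
[ 0.6002 -0.2635] 0.028 [291.7 170.1] [346.3 222.4]
```

View pics/c7.png

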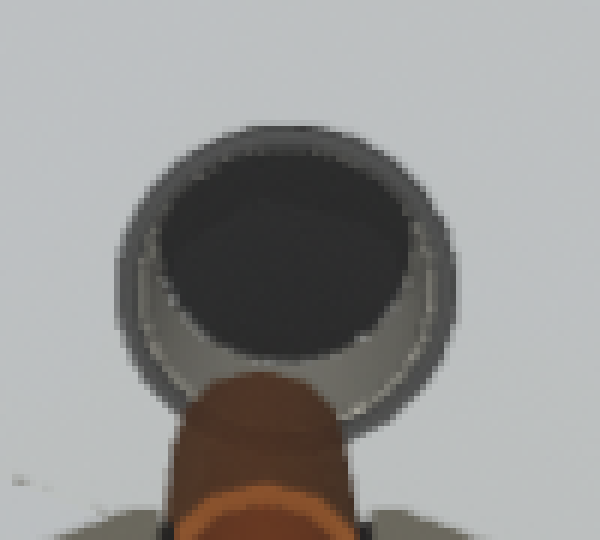

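The rim spans columns 289–346 with its top at row 171. That puts the centre at about (0.599, -0.264), in agreement with the other two cameras. Correcting and descending most of the way.

jog_arm(
  motion=[0.1, 0.004, 0.006, 0, 0, 0, 0, 0.1, 0.004, 0.006, 0, 0, 0, 0, 0.1, 0.004, 0.006, 0.03, 0, 0, 0, 0.1, 0.004, 0.006, 0.06, 0, 0, 0, 0.1, 0.004, 0.006, 0.09, 0, 0, 0, 0.1, 0.004, 0.006, 0.12, 0, 0, 0, 0.1, 0.004, 0.006, 0.15, 0, 0, 0, 0.1, 0.004, 0.006, 0.15, 0, 0, 0],
)

```text
t: 7.5
tool_pos: [0.5971, -0.2631, 0.1165]
orientation: [-1.922, -2.477, 0.007]
force: [-0.9, 0.9, -0.5]
opening: 0.0195
```

```bash
python3 - wr8 <<'E'
from w import *
d=np.array([.599,-.264,.0984])-s["tool_pos"];print("shift",(M.T@d/.5).round(4))
E
```

```text
7.5 [ 0.59705696 -0.26307919  0.11651272] [[-0.249, 0.969, -0.008], [0.969, 0.249, 0.0], [0.002, -0.007, -1.0]] 0.019529508209670407 [-0.8568976   0.9233191  -0.46627227]
shift [-0.0028  0.0036  0.0362]
```

View pics/wr8.png

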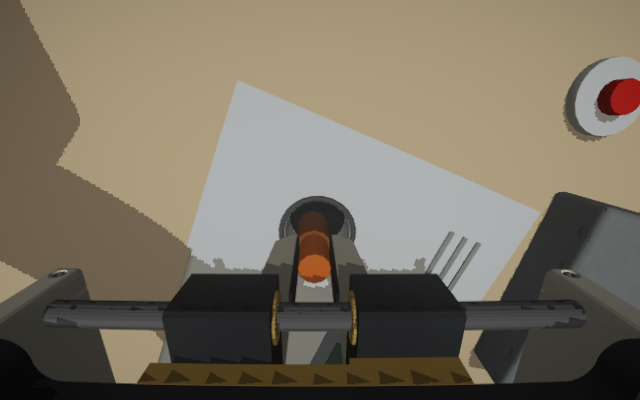

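The amber is inside the chamber mouth: rim columns 279–356, knob at column 314. I'll correct sideways and lower it slowly, watching the force.

jog_arm(
  motion=[0.1, -0.002, 0.004, 0.006, 0, 0, 0, 0.1, -0.002, 0.004, 0.012, 0, 0, 0, 0.1, -0.002, 0.004, 0.018, 0, 0, 0, 0.1, -0.002, 0.004, 0.024, 0, 0, 0, 0.1, -0.002, 0.004, 0.03, 0, 0, 0, 0.1, -0.002, 0.004, 0.03, 0, 0, 0],
)

```text
t: 8.15
tool_pos: [0.5997, -0.2638, 0.1028]
orientation: [-1.923, -2.479, 0.007]
force: [0.7, 0.0, -0.9]
opening: 0.0196
```

```bash
python3 - wr9 <<'E'
from w import *
d=np.array([.599,-.264,.0984])-s["tool_pos"];print("shift",(M.T@d/.5).round(4))
E
```

```text
8.15 [ 0.5996583  -0.26382283  0.10278907] [[-0.249, 0.969, -0.006], [0.969, 0.249, -0.0], [0.001, -0.006, -1.0]] 0.01957871310169874 [ 0.74049808  0.03050358 -0.86510264]
shift [-0.     -0.0013  0.0088]
```

View pics/wr9.png

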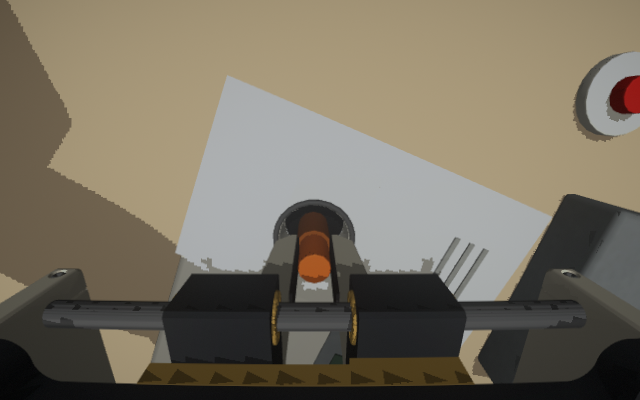

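Centred, with about 4 mm left to the floor. Small steps down until contact shows.

jog_arm(
  motion=[0.1, 0, -0.001, 0.003, 0, 0, 0, 0.1, 0, -0.001, 0.006, 0, 0, 0, 0.1, 0, -0.001, 0.008, 0, 0, 0, 0.1, 0, -0.001, 0.008, 0, 0, 0],
)

```text
t: 8.6
tool_pos: [0.5991, -0.2639, 0.0988]
orientation: [-1.922, -2.478, 0.007]
force: [-0.3, 0.6, -0.8]
opening: 0.0195
```

jog_arm(
  motion=[0.1, 0, 0, 0.002, 0, 0, 0, 0.1, 0, 0, 0.003, 0, 0, 0, 0.1, 0, 0, 0.003, 0, 0, 0],
)

```text
t: 8.9
tool_pos: [0.5995, -0.2643, 0.0984]
orientation: [-1.923, -2.479, 0.007]
force: [-2.4, 0.8, 4.4]
opening: 0.0195
```

jog_arm(
  motion=[0.1, 0, 0, 0.002, 0, 0, 0, 0.1, 0, 0, 0.002, 0, 0, 0],
)

```text
t: 9.1
tool_pos: [0.5997, -0.2645, 0.0984]
orientation: [-1.924, -2.48, 0.007]
force: [-2.9, 0.9, 6.3]
opening: 0.0194
```

The upward force rises to 6 N while z stays at the expected 0.0984, so it is on the floor. Releasing.

jog_arm(
  motion=[0.24, 0, 0, 0, 0, 0, 0, 0.28, 0, 0, 0, 0, 0, 0, 0.34, 0, 0, 0, 0, 0, 0, 0.45, 0, 0, 0, 0, 0, 0, 0.55, 0, 0, 0, 0, 0, 0, 0.55, 0, 0, 0, 0, 0, 0],
)

```text
t: 9.7
tool_pos: [0.5996, -0.2645, 0.0983]
orientation: [-1.924, -2.48, 0.007]
force: [0.3, 0.2, -0.0]
opening: 0.0495
```

```bash
python3 m1.py wr10
```

```text
9.7 [ 0.59960936 -0.26450562  0.09834069] [[-0.249, 0.969, -0.005], [0.969, 0.249, -0.002], [-0.0, -0.005, -1.0]] 0.04945250794838789 [ 0.33941054  0.2182457  -0.00656723]
orange [311.6 253.4] [ 295  222   35   60 1604] [ 0.6017 -0.2837] tool shift [-0.0191 -0.0027  0.    ]
green attempt to get argmax of an empty sequence
blue attempt to get argmax of an empty sequence
```

View pics/wr10.png

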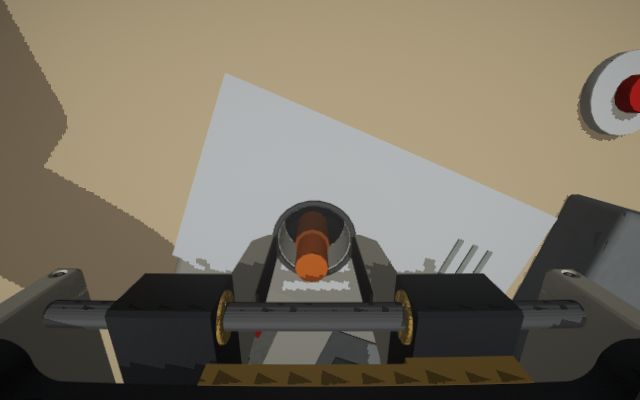

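The fingers are open and the amber stands upright in the chamber, with its knob top at (312,267). I'll retreat straight up.

jog_arm(
  motion=[0.55, 0, 0, -0.03, 0, 0, 0, 0.55, 0, 0, -0.08, 0, 0, 0, 0.55, 0, 0, -0.15, 0, 0, 0, 0.55, 0, 0, -0.22, 0, 0, 0, 0.55, 0, 0, -0.25, 0, 0, 0, 0.55, 0, 0, -0.25, 0, 0, 0, 0.55, 0, 0, -0.25, 0, 0, 0],
)

```text
t: 10.45
tool_pos: [0.6, -0.2641, 0.2223]
orientation: [-1.923, -2.479, 0.007]
force: [0.3, 0.5, -1.1]
opening: 0.0513
```

```bash
python3 - wr11 <<'E'
from w import *
ce,st=blob(c["frame"],"orange",(250,150,400,300));print("wrist",ce,fitcyl(c,ce,.09,.12,T=W).round(4))
ims=[]
for n,b in(("scene",(140,60,340,220)),("top",(380,90,580,250))):
    c=read_camera(n);ims.append(cv2.resize(c["frame"][b[1]:b[3],b[0]:b[2],::-1],None,fx=2,fy=2))
    roi=dict(top=(140,180,275,250),scene=(345,220,500,315))[n]
    for col in("green","blue"):
        ce,st=blob(c["frame"],col,roi);print(n,col,ce.round(1))
cv2.imwrite("pics/st11.png",np.hstack(ims))
E
```

```text
10.45 [ 0.59999228 -0.26413529  0.22231262] [[-0.249, 0.969, -0.006], [0.969, 0.249, -0.001], [0.0, -0.006, -1.0]] 0.05131625528406081 [ 0.30388928  0.46339688 -1.14717573]
wrist [312.74200426 198.31769723] [ 0.5976 -0.2654]
scene green [381.6 237.5]
scene blue [462.7 271.4]
top green [241.2 204.7]
top blue [163.1 224. ]
```

View pics/st11.png

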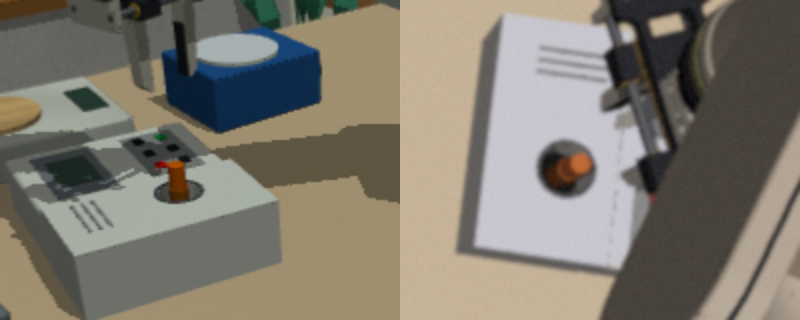

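View pics/wr11.png

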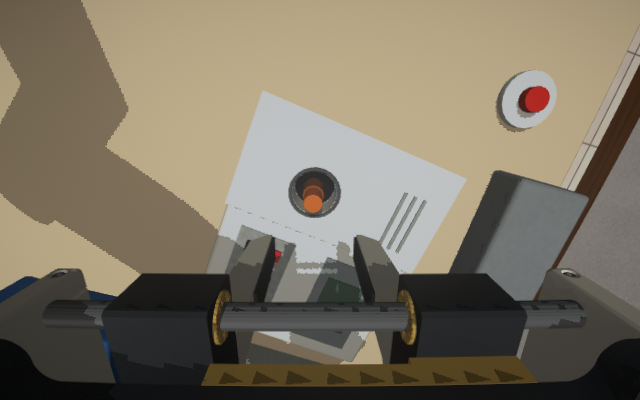

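All three views show the amber upright and central in the chamber. The wrist fit gives (0.598, -0.265) against a chamber centre of (0.599, -0.264). The green and blue pixel positions are unchanged and the gripper is clear, so I'm handing in.

```bash
python3 -c "
from plant import *
print(close_job())"
```

```text
the job is handed in; nothing more can be done
None
```

The amber standard is standing on the floor of the photometer's sample chamber, released and upright. I handed the job in at about 10.6 s of the 38 s; the hand-in reports no verdict.

- **Moves:** I gripped the orange knob across the row at 20 N and lifted the standard straight up. I carried it to the chamber and lowered it until the floor pushed back (4–6 N, with the TCP at the expected height of 0.0984 m). Then I opened the fingers and backed straight up.
- **Amber position:** The last wrist-camera fit puts it about 2 mm from the chamber centre, against the 18 mm allowed. All three cameras showed it upright.
- **Green and blue standards:** Their positions in the top and scene images changed by 0.3 pixel at most from the first pictures.
- **Gripper:** It was about 100 mm above the standard and touching nothing at hand-in.
- **Disagreements:** The top and scene cameras differed by about 4–6 mm on absolute positions, so I refined both targets with the wrist camera. The arm also settled about 3 mm high at the grasp. The grip was still firm, and I allowed for the offset when setting the standard down.

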